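# Feed a bamboo tube into a tray with the spring pedal

### The job

Lift the top tray off the pile and stand it on the bench centred and squarely in front of the tube feeder's lip, close up to it, ready to catch the tube. Then press the feeder's spring pedal right down until it rests firmly on its stop, without forcing it, keep it there for a second so that the bamboo tube rolls into the tray, and let the pedal go. Leave the other trays and the loose things on the bench where they are.

Things in the scene. Friction and masses are not known exactly. Their poses are not given: they have to be found in the camera images.
- feeder: Plywood tube feeder fixed to the bench, turned up to 0.25 rad. Ramp 150 mm long, 134 mm wide over its cheeks, slopes at 0.2 rad down to a free lip; back wall 128 mm above the bench. Origin: on the bench below the middle of the lip; x points up the ramp (away from the robot), y left, z up. Beside it, on its right, the pedal on a 12 mm board (x -105 to 65, y -212 to -127 mm).
- lip (a point): Middle of the lip's top edge at the low end of the ramp, 66 mm above the bench (underside 56 mm). Below it is open for 27 mm back. The tube rolls over it towards -x of the feeder.
- tray_place (a point): Point on the bench 70 mm before the lip (-x of the feeder): the middle of a tray that stands there, its 160 mm side along the feeder's y, with a 10 mm gap to the lip.
- pedal: Aluminium plate with black rubber strips, 150 long, 65 wide, 10 mm thick, hinged at its end far from the robot. Origin: on the hinge axis 30 mm above the bench, at x 60, y -170 mm of the feeder; plate along its own -x, top face at its z = 10 mm. At rest it rises at 0.42 rad towards the robot; pressing lowers the free end. 0.20 rad of travel drops the gate. It springs back when let go.
- pedal_pad (a point): Where to press: top face of the pedal, mid-width, 125 mm from the hinge; moves with it. 90 mm above the bench at rest, 50 to 65 mm at the stop. Spring: about 5 N to start, 10 to 14 N just before the stop, which comes after 0.22 to 0.32 rad, unknown beforehand; then the force rises steeply. 17 to 25 N rests it firmly on the stop; over 55 N is forcing it.
- stop: Steel nut fixed on the board under the pedal, 99 mm from the hinge towards the robot, with the round-headed bolt (10 mm thick) that stops the pedal. Origin: underside of the nut, 12 mm above the bench. The bolt is screwed to a different height each time; this origin does not tell it.
- tube: Bamboo tube waiting on the ramp behind an aluminium gate; 34 mm diameter, 100 mm long, 40 to 85 g. Origin: its middle; y along its axis (along the feeder's y). Lying in the tray on the bench its middle is 29 mm above the bench.
- tray_top: Uppermost of three identical stacked empty plywood trays, 120 (x) by 160 (y) by 50 mm high, 160 to 280 g, turned up to 0.3 rad. Origin: centre of its underside, 88 mm above the bench on the pile. Walls 8 mm thick, rim at z = 50, inner floor at z = 12 mm. Its 6 mm foot sits inside the tray below: lift straight up. Can be carried by pinching the middle of a long wall (x = +56 or -56 mm).
- tray_mid: Middle tray of the pile, same shape, origin 44 mm above the bench. To be left in place.
- tray_low: Lowest tray of the pile, same shape, on the bench. To be left in place.
- tape: Bystander: roll of cream masking tape lying flat, 100 mm diameter, 25 mm high. Origin: centre of its underside.
- block: Bystander: wooden block 70 x 45 x 45 mm. Origin: centre of its underside.
- lug: Bystander: aluminium frame lug, an 80 mm long lying tube (38 mm diameter) with an upright stub, 69 mm high. Origin: centre of its underside.
There are look-alikes about, which are no part of the job. What is shaped like the tray_top but pink or purple is not meant.

How it is judged:
On the way, in this order (a step that is already met when the one before it is completed fails the run):
1. the top tray stands released on the bench in front of the lip, the tube still waiting on the ramp (x of tray_top in the frame of feeder between -0.105 and -0.055 m and y of tray_top in the frame of feeder between -0.03 and 0.03 m and angle between the x axis of tray_top and the x axis of feeder, either way round below 0.25 rad and height (world z) of tray_top below 0.006 m and angle between tray_top's own z axis and vertical below 0.06 rad and contact force between the fingers and tray_top below 0.1 N and linear speed of tray_top below 0.02 m/s and x of tube in the frame of feeder above 0.06 m), for 0.2 s.
2. the pedal is held down on its stop (more than 3 N on the stop) for 0.4 s (contact force between stop and pedal above 3 N), for 0.4 s.
At the end, for the whole second after the job is handed in: Top tray flat on the bench before the lip (middle 55 to 105 mm from it, within 30 mm sideways of the feeder's middle line, square within 0.25 rad), tube at rest on its floor, pedal let up off its stop, the other two trays within 25 mm of their places (x of tray_top in the frame of feeder between -0.105 and -0.055 m and y of tray_top in the frame of feeder between -0.03 and 0.03 m and angle between the x axis of tray_top and the x axis of feeder, either way round below 0.25 rad and height (world z) of tray_top below 0.006 m and angle between tray_top's own z axis and vertical below 0.06 rad and x of tube in the frame of tray_top between -0.052 and 0.052 m and y of tube in the frame of tray_top between -0.072 and 0.072 m and z of tube in the frame of tray_top between 0.02 and 0.036 m and linear speed of tray_top below 0.02 m/s and linear speed of tube below 0.05 m/s and contact force between stop and pedal below 0.5 N and distance of each of tray_mid, tray_low from where it was at the start of the episode below 0.025 m); the robot touches nothing.
It fails at once if the pedal is forced: more than 55 N on it (contact force between the arm and pedal above 55 N).
It fails at once if the pedal is forced: more than 55 N on it by the fingers (contact force between the fingers and pedal above 55 N).
It fails at once if a tray left on the pile is moved more than 25 mm (distance of any of tray_mid, tray_low from where it was at the start of the episode above 0.025 m).
It fails at once if a bystander is moved more than 30 mm (distance of any of tape, block, lug from where it was at the start of the episode above 0.03 m).
It also fails if it takes over 64 s, if anything falls off the work surface, if the arm or the gripper's body presses on something with over 40 N, if the wrist force passes 120 N, or if a joint passes its speed limit or range.

### The arm

A 6-joint arm with a two-finger parallel gripper is mounted at the origin on the work surface. World frame = base frame: x ahead of the robot, y to its left, z up, the work surface at z = 0. Lengths are in m, angles in rad, forces in N, time in s.
With the tool pointing down it reaches from about 0.3 to 0.75 m from the base axis. Payload 8.5 kg.
Tool frame: the origin (TCP) lies at the very end of the fingers, on their centre line; the grasp point (between the pads) lies 19 mm behind it; z points along the fingers, y is the line along which they close (so a half turn about z gives the same grasp; the last joint's range is limited). The gripper opens to 85 mm and grips with 20 to 120 N. Pads are 22 mm wide; open, the fingers measure 114 mm over their backs; the gripper's body (76 mm by 85 mm) begins 54 mm behind the grasp point. The pads swing forward as they close: fully open they stand 13 mm farther back than shut.
Start: joints at [-1.437, 0.381, 1.297, -0, 1.464, -0.215], TCP at [0.188, -0.517, 0.231] pointing down, gripper open.
Joint ranges: [-3.11, 3.11], [-0.89, 2.33], [0.22, 2.48], [-1.42, 4.56], [0.17, 2.85], [-2.88, 2.88]. Speed limits (rad/s): [2.39, 2.39, 3.14, 3.14, 3.14, 3.14].

### API

Orientations are given as a rotation vector (axis times angle).
In Python, from workcell import ctrl, optics gives the robot as it stands. The module is installed in compiled form; this text tells all that it offers.
- The arm moves only by the shell command python3 -m inch 'ROWS' [OPENING] [FORCE]. ROWS is JSON, a list of rows, each a list of 4 numbers: the shift along the world's x, y, z scaled (see below), then the turn about the world's z scaled (see below). A call has 1 to 20 rows; each row is the pose to reach, as a shift and turn from the pose commanded when the call began; what a row does not reach only later rows make up. The controller multiplies each number of a shift by 0.3 m and each number of a turn by 30 degrees. A row lasts 1/10 s, in which the tool goes at most 50 mm and 8.59 degrees, less where a joint would pass 70% of its speed; a pose out of reach is approached as far as the arm can. A call with a number of a shift or a turn outside -1 to 1 is refused whole. A call with a gripper value outside its range is refused whole. OPENING is the opening, from 0 (shut) to 1 (fully open), set as the call begins (- or left out, the last holds). The fingers move at their own pace and stop on an object; FORCE is the grip in N (left out, the last holds). Time passes only in rows, so rows that repeat a pose let the fingers close. It gives the time, the measured TCP pose, the force, the opening and the grip force at its end, in the units of the state.
- ctrl.sense(): the state, without advancing time (a new reading comes with each control period).
- optics.camera(name): name is "side" or "top" or "wrist"; returns a dict with "pixels" (480x640x3 uint8, blue, green, red), "fx", "fy", "cx", "cy" (pixels), "view" (4x4, takes a point from world to camera coordinates). Camera axes: x right, y up, looking along -z (the intrinsics and any distortion apply to the point x, -y, -z); pixel columns grow to the right and rows downward; lengths in m; the calibration is good to about 2 mm. A picture is of the moment at which its call begins. There is no depth.
- ctrl.close_job(): hands the job in; it is judged then, once.
Trained networks look in a picture, given as the dict that the camera call returned (one of the last four; its "shot" number tells which), for a name from the list of things; names that differ only in an ending like _2 or _b are one class to them, and where a whole thing is asked for, a point or a joint stands for the part that bears it (a point fixed in the world has none). Each returns a list of dicts, best first, with "score" (0 to 1); they miss things now and then, are a little off and sometimes report something else, mostly with a low value. They report only what shows in the picture. A call takes as long as a camera call. They do not tell look-alikes from the thing itself.
- optics.boxes_of(target, picture): "xyz" ([x, y, z] in m, in world coordinates, good to about 4 mm: the middle of the surface that is visible of it).
The state is a dict: "t": time; "joints": joint angles; "qd": joint speeds; "joint_efforts": joint torques, N m; "eef_pos": TCP position; "eef_rot": TCP orientation; "wrist_force": force on the tool from outside, world axes, zero at the start; "wrist_torque": the same for the moment, N m; "grip_width": finger opening in m; "gripper_force": force on a finger pad.
Only numpy, scipy, OpenCV 4.12 (cv2) and the standard library are available. Lean on these libraries where they do the work, as an engineer would, in place of code of your own. Each camera call takes 0.05 s, during which the arm holds its last target. There are 200 camera calls.

## Working session

There is one attempt and no reset: what is moved stays moved. The work goes in short steps, Python scripts to look and compute and a shell command to move; the robot and the scene stay as the last step left them, time stands still between calls to the robot, and variables do not carry over. Pictures are saved under pics/ and viewed, at most 10 in all, crops included, and the job is handed in when it is done.

```bash
mkdir -p pics; python3 - <<'E'
from workcell import ctrl, optics
import cv2
s=ctrl.sense(); print({k:s[k] for k in('t','eef_pos','eef_rot','wrist_force','grip_width')})
for n in("top","side"):
    p=optics.camera(n); cv2.imwrite(f"pics/{n}0.png",p["pixels"])
    print(n,p["fx"],p["cx"],p["cy"],p["view"],[k for k in p if k!='pixels'])
    for t in("tray_top","feeder","pedal","pedal_pad","lip","tube","stop","tape","block","lug","tray_place"):
        try: print(t,[(x["xyz"],round(x["score"],2)) for x in optics.boxes_of(t,p)[:4]])
        except Exception as e: print(t,e)
E
```

```text
{'t': 0.0, 'eef_pos': array([ 0.18793143, -0.51656507,  0.23070753]), 'eef_rot': array([-3.09245436e+00, -5.44824958e-01, -1.04946303e-04]), 'wrist_force': array([0.1980558 , 0.3616108 , 0.20781064]), 'grip_width': 0.08589840074333363}
top 469.1711015327667 323.197640551313 243.49037415469593 [[-0.0857324  -0.996315    0.00252596  0.10774351]
 [ 0.97409156 -0.08328702  0.21025916 -0.55328586]
 [-0.20927397  0.02048654  0.97764242 -1.3221866 ]
 [ 0.          0.          0.          1.        ]] ['fx', 'fy', 'cx', 'cy', 'view', 'shot']
tray_top [([0.5288, 0.6184, 0.0148], 0.91), ([0.5443, 0.3675, 0.1005], 0.88), ([0.7425, 0.4414, 0.0075], 0.75), ([0.3414, 0.1042, 0.0117], 0.69)]
feeder [([0.6603, -0.1235, 0.0684], 0.94)]
pedal [([0.5942, -0.1913, 0.0705], 0.56)]
pedal_pad [([0.5968, -0.1915, 0.0703], 0.68)]
lip [([0.6635, -0.1189, 0.0631], 0.68)]
tube [([0.6869, -0.0233, 0.1175], 0.95)]
stop [([0.7041, 0.2696, 0.0401], 0.46)]
tape [([0.5135, -0.4382, 0.0253], 0.73)]
block [([0.6175, -0.4372, 0.0446], 0.8), ([0.5449, 0.3697, 0.1009], 0.32)]
lug [([0.6997, 0.2675, 0.0396], 0.61)]
tray_pl
[... 241 characters left out ...]
60542688]
 [ 0.          0.          0.          1.        ]] ['fx', 'fy', 'cx', 'cy', 'view', 'shot']
tray_top [([0.3427, 0.3771, 0.0249], 0.97), ([0.3381, 0.091, 0.0193], 0.94), ([0.5288, 0.6093, 0.009], 0.78), ([0.5417, 0.3609, 0.1098], 0.73)]
feeder [([0.6499, -0.0297, 0.0657], 0.93)]
pedal [([0.5898, -0.1875, 0.0773], 0.77)]
pedal_pad [([0.5832, -0.1876, 0.0743], 0.87)]
lip [([0.6471, -0.0349, 0.0653], 0.88)]
tube [([0.686, -0.023, 0.1071], 0.62)]
stop []
tape [([0.5154, -0.424, 0.0181], 0.62), ([0.6848, -0.0227, 0.1105], 0.6), ([0.6471, -0.0315, 0.0643], 0.5)]
block [([0.6216, -0.4254, 0.0354], 0.59)]
lug [([0.7095, 0.2823, 0.0347], 0.69)]
tray_place [([0.6499, -0.0366, 0.0669], 0.66)]
```

View pics/top0.png

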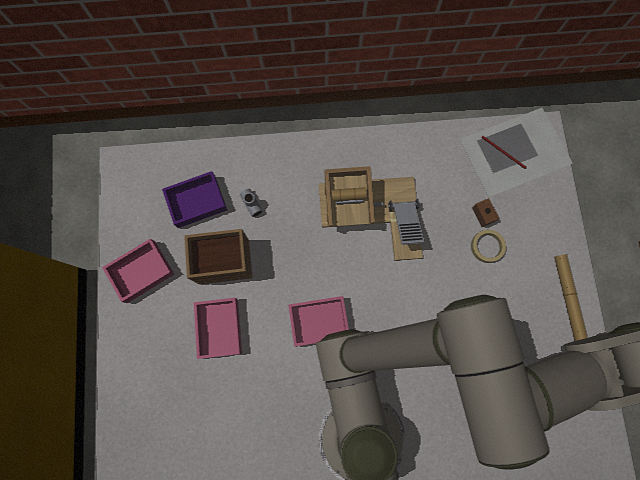

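View pics/side0.png

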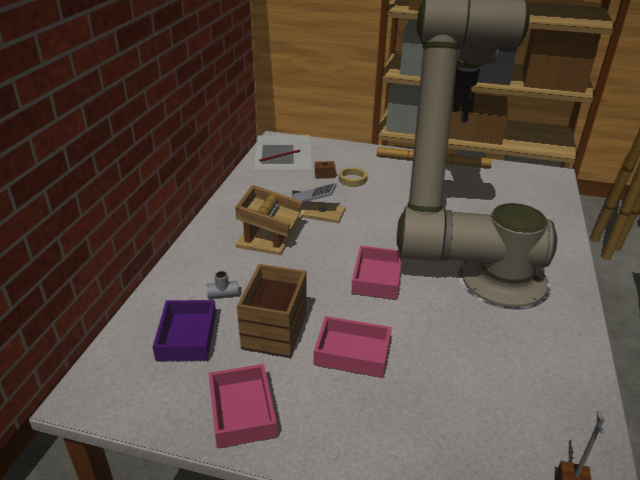

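The top view shows the pile at about (217,256), the feeder at (350,198) and the pedal at (408,222). The side view shows the pile at (273,305) and the feeder at (270,215). I'll enlarge both to get the corners.

```bash
python3 - <<'E'
import cv2,numpy as np
def crop(n,x,y,w,h,k):
    c=cv2.resize(cv2.imread(f"pics/{n}0.png")[y:y+h,x:x+w],None,fx=k,fy=k,interpolation=cv2.INTER_CUBIC)
    c=cv2.convertScaleAbs(c,alpha=1.4,beta=10)
    for i in range(0,w,10): cv2.line(c,(i*k,0),(i*k,4 if i%50 else 12),(0,255,0),1); 
    for i in range(0,w,20): cv2.putText(c,str(x+i),(i*k,22),0,.35,(0,255,0),1)
    for j in range(0,h,10): cv2.line(c,(0,j*k),(6,j*k),(0,255,0),1)
    for j in range(0,h,20): cv2.putText(c,str(y+j),(8,j*k+4),0,.35,(0,255,0),1)
    return c
cv2.imwrite("pics/c1.png",crop("top",176,155,265,115,3))
cv2.imwrite("pics/c2.png",crop("side",220,170,140,195,3))
E
```

```text
(no output)
```

View pics/c1.png

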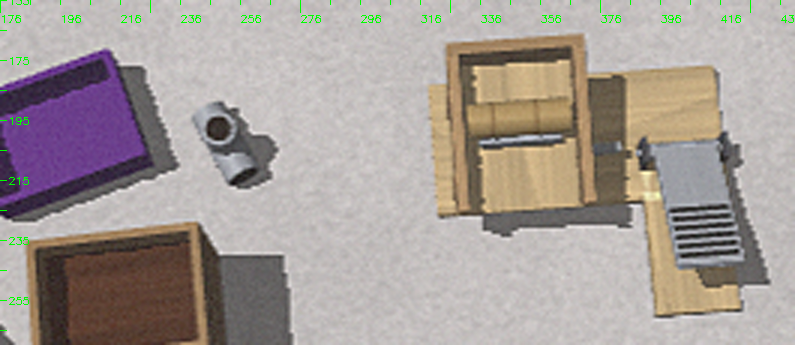

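View pics/c2.png

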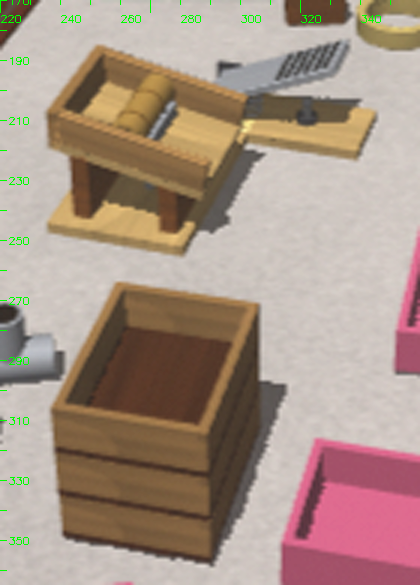

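c1 shows the tray's far rim corners at about (185,236) and (242,230), the pedal board corners at (395,260), (423,258) and (415,177), and the back wall at (325,170)–(370,167). c2 shows the tray rim corners at (260,264), (306,271), (290,315) and (238,307), and the board's near end at (339,221)–(345,207). Next I fit both poses.

```bash
cat > h.py <<'E'
import numpy as np
from scipy.optimize import least_squares
from workcell import ctrl, optics
def proj(c,P):
    P=np.atleast_2d(P); q=(c["view"]@np.c_[P,np.ones(len(P))].T).T
    return np.c_[c["cx"]+c["fx"]*q[:,0]/-q[:,2], c["cy"]+c["fy"]*-q[:,1]/-q[:,2]]
def tf(p,L):
    c,s=np.cos(p[2]),np.sin(p[2]); L=np.atleast_2d(L).astype(float)
    return np.c_[p[0]+c*L[:,0]-s*L[:,1],p[1]+s*L[:,0]+c*L[:,1],L[:,2]]
def fit(obs,p0,free=0):
    # obs: list of (cam, localxyz, pixel); free=1 also fits z offset
    def r(p):
        o=[]
        for c,L,u in obs:
            X=tf(p,L); 
            if free: X[:,2]+=p[3]
            o.append(proj(c,X)[0]-u)
        return np.ravel(o)
    s=least_squares(r,list(p0)+([0] if free else []),loss="soft_l1"); return s.x,r(s.x).reshape(-1,2)
E
python3 - <<'E'
from h import *
np.set_printoptions(precision=4,suppress=True)
T=optics.camera("top");S=optics.camera("side")
m=lambda a:np.array(a)/1000
tr=[(T,m([60,80,138]),(185,235.7)),(T,m([60,-80,138]),(242,229.7)),
(S,m([60,-80,138]),(260,264.3)),(S,m([-60,-80,138]),(306.3,271.3)),(S,m([-60,80,138]),(289.7,314.7)),(S,m([60,80,138]),(237.7,306.7))]
for f in(0,1):
    p,r=fit(tr,(.54,.37,0),f);print("tray",p);print(r.ravel())
fe=[(T,m([-105,-127,12]),(395,260.3)),(T,m([-105,-212,12]),(423,257.7)),(T,m([65,-212,12]),(415,177.3)),
(S,m([-105,-127,12]),(339.3,221)),(S,m([-105,-212,12]),(345.3,206.7))]
for f in(0,1):
    p,r=fit(fe,(.62,-.02,0),f);print("feed",p);print(r.ravel())
p,_=fit(fe,(.62,-.02,0))
for n,L in dict(lipL=[0,50,66],lipR=[0,-50,66],backL=[150,67,128],backR=[150,-67,128],pad=[60-125*np.cos(.42)-10*np.sin(.42),-170,90]).items():
    X=tf(p,m(L)); print(n,X,proj(T,X),proj(S,X))
print("place",tf(p,m([-70,0,0])))
E
```

```text
tray [0.5394 0.364  0.0282]
[-1.1677  0.4777 -0.6706  0.1463 -0.3162 -0.8791  1.0969 -0.3946 -0.1996
 -0.2044 -0.3186 -1.1845]
tray [ 0.5407  0.3616  0.0357 -0.0041]
[-0.0622  0.5334  0.2133 -0.1937 -0.6959 -0.1099  0.6592  0.1412 -0.0814
  0.3075 -0.1506 -0.3882]
feed [ 0.604  -0.0241  0.0116]
[-0.1497 -0.0849 -0.3024 -0.1647 -0.0632 26.5814 -0.0961 -1.2619 -0.4117
 -0.6606]
feed [ 0.604  -0.0253  0.0153 -0.004 ]
[ 0.1562 -0.0512 -0.0905 -0.2235 -0.032  26.6937 -0.1714 -0.4759 -0.5888
  0.1103]
lipL [[0.6034 0.0259 0.066 ]] [[333.4958 227.816 ]] [[290.6674 230.8309]]
lipR [[ 0.6046 -0.0741  0.066 ]] [[367.1759 224.6383]] [[300.0944 212.9332]]
backL [[0.7532 0.0447 0.128 ]] [[322.8526 172.9277]] [[237.8501 208.0182]]
backR [[ 0.7548 -0.0893  0.128 ]] [[368.9683 168.7032]] [[253.6281 185.536 ]]
pad [[ 0.5478 -0.1948  0.09  ]] [[411.6501 238.1373]] [[328.4183 189.3539]]
place [[ 0.534  -0.0249  0.    ]]
```

```bash
python3 -m inch '[[0.78,1,0.4,1],[0.78,1,0.4,1],[0.78,1,0.4,1],[0.78,1,0.4,1],[0.78,1,0.4,1],[0.78,1,0.4,1],[0.78,1,0.4,1],[0.78,1,0.4,1],[0.78,1,0.4,1],[0.78,1,0.4,1],[0.78,1,0.4,1]]' 0.6
python3 -m inch '[[0.1,0.6,0,1],[0.1,0.6,0,1],[0.1,0.6,0,1],[0.1,0.6,0,1],[0.1,0.6,0,1],[0.1,0.6,0,1]]'
python3 - <<'E'
from h import *
import cv2,pickle
W=optics.camera("wrist");pickle.dump(W,open("w1.pkl","wb"));cv2.imwrite("pics/w1.png",W["pixels"])
print(np.linalg.inv(W["view"])[:3,3])
E
```

```text
t: 2.4
eef_pos: [0.4214, -0.2175, 0.3508]
eef_rot: [-2.847, -1.326, 0.001]
wrist_force: [-0.3, -0.0, -0.3]
grip_width: 0.0509
gripper_force: 0.0
t: 3.0
eef_pos: [0.4518, -0.0377, 0.3509]
eef_rot: [-2.408, -2.017, 0.001]
wrist_force: [0.6, -0.7, -0.4]
grip_width: 0.051
gripper_force: 0.0
[0.46627541 0.04309115 0.49319841]
```

View pics/w1.png

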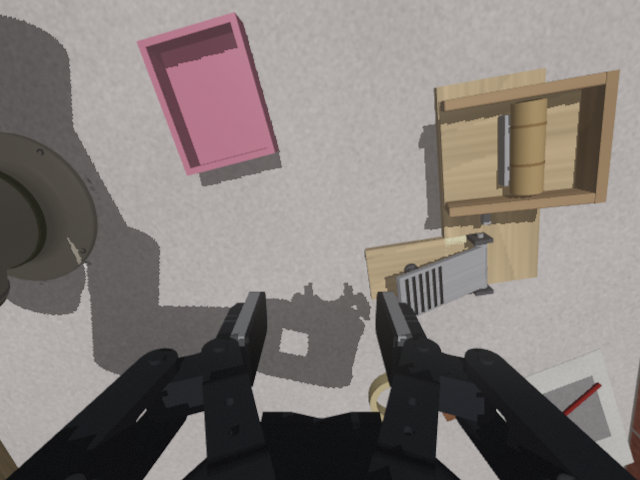

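The wrist view shows the board's near corners at (366,249) and (373,297), the lip edge from (441,108) to (446,204), and the back wall's outer corners at (619,70) and (606,203). I'll refit the feeder using all three views.

```bash
python3 - <<'E'
from h import *
import pickle
np.set_printoptions(precision=4,suppress=True)
T=optics.camera("top");S=optics.camera("side");W=pickle.load(open("w1.pkl","rb"))
m=lambda a:np.array(a)/1000
for xb in(147,151,155):
  fe=[(T,m([-105,-127,12]),(395,260.3)),(T,m([-105,-212,12]),(423,257.7)),
  (S,m([-105,-127,12]),(339.3,221)),(S,m([-105,-212,12]),(345.3,206.7)),
  (T,m([xb,67,128]),(325,169.7)),(T,m([xb,-67,128]),(370.3,167)),(S,m([xb,67,128]),(236.7,207.7)),(S,m([xb,-67,128]),(252.7,185)),
  (W,m([-105,-127,12]),(366,249)),(W,m([-105,-212,12]),(373,297)),(W,m([xb,67,128]),(619,70)),(W,m([xb,-67,128]),(606,203)),
  (W,m([0,59,66]),(441,108)),(W,m([0,-59,66]),(446,204)),(T,m([0,-59,66]),(369.7,222.7))]
  p,r=fit(fe,(.61,-.02,0));print("feed",xb,p,abs(r).mean());print(r.ravel())
print(np.c_[tf(p,m([-74,0,0])),tf(p,m([-130,0,0]))])
pad=tf(p,m([60-125*np.cos(.42)-10*np.sin(.42),-170,90]));print("pad",pad,proj(W,pad),proj(T,pad))
for c in(T,S,W):
  for t in("pedal_pad","tube","lip"): print(t,[(x["xyz"],round(x["score"],2)) for x in optics.boxes_of(t,c)[:2]] if c is not W else "")
E
```

```text
feed 147 [ 0.6109 -0.0239 -0.0201] 0.9345373715695151
[-1.4124 -0.9377 -1.4623 -0.142  -1.2662 -0.8197 -0.7202 -0.1267 -0.7544
  1.1272  0.1628  0.9932 -0.2596 -0.8023  0.8845 -0.2577  0.84    0.1907
 -0.2146  1.2502 -2.7528  0.4844 -4.525   0.0589  2.55   -1.0991  1.2186
 -0.4562  0.2657  0.0011]
feed 151 [ 0.6095 -0.0244 -0.0168] 0.5974801961800722
[-1.1123 -0.6129 -1.1686  0.0915 -0.8747 -0.8996 -0.428  -0.2143 -0.8183
  0.3745  0.069   0.0994 -1.0192 -0.9233  0.0292 -0.3866  0.2122  0.7822
 -0.641   1.76   -0.314   0.0438 -1.9572 -0.3486  1.1485 -0.4491  0.2373
  0.0412  0.4595  0.4086]
feed 155 [ 0.6077 -0.0247 -0.0142] 0.7432015664705243
[-0.8439 -0.1605 -0.9033  0.4704 -0.3749 -0.9374 -0.0142 -0.2599 -0.8727
 -0.2935 -0.011  -0.6814 -1.6923 -1.0318 -0.7174 -0.5    -0.6752  1.3281
 -1.3484  2.2332  1.8521 -0.3402  0.2883 -0.7004 -0.4774  0.1794 -1.0095
  0.5293  0.6413  0.9288]
[[ 0.5337 -0.0237  0.      0.4777 -0.0229  0.    ]]
pad [[ 0.5471 -0.1939  0.09  ]] [[411.1894 295.5704]] [[411.385  238.3984]]
pedal_pad [([0.6543, -0.1954, 0.0465], 0.78)]
tube [([0.6836, -0.0245, 0.1173], 0.68)]
lip [([0.7122, -0.0643, 0.0669], 0.58)]
pedal_pad [([0.584, -0.1851, 0.0758], 0.64)]
tube [([0.686, -0.0185, 0.109], 0.71)]
lip [([0.6495, -0.0348, 0.0673], 0.8)]
pedal_pad 
tube 
lip
```

```bash
python3 -m inch '[[0.1,1,0.1,0.4],[0.1,1,0.1,0.4],[0.1,1,0.1,0.4],[0.1,1,0.1,0.4],[0.1,1,0.1,0.4],[0.1,1,0.1,0.4],[0.1,1,0.1,0.4],[0.1,1,0.1,0.4],[0.1,1,0.1,0.4]]'
python3 - <<'E'
from h import *
import cv2,pickle
W=optics.camera("wrist");pickle.dump(W,open("w2.pkl","wb"));cv2.imwrite("pics/w2.png",W["pixels"])
print(np.linalg.inv(W["view"])[:3,3])
m=lambda a:np.array(a)/1000
print(proj(W,tf((.5407,.3616,.0357),[m([a,b,134]) for a in(60,-60) for b in (80,-80)])))
E
```

```text
t: 4.35
eef_pos: [0.482, 0.2622, 0.3812]
eef_rot: [2.184, 2.259, -0.001]
wrist_force: [-0.5, 0.4, -0.3]
grip_width: 0.0512
gripper_force: 0.0
[0.47923786 0.34428775 0.52344936]
[[442.3196227   22.0436393 ]
 [426.53414727 181.76948282]
 [322.47206079  22.2430289 ]
 [322.46938388 181.94264257]]
```

View pics/w2.png

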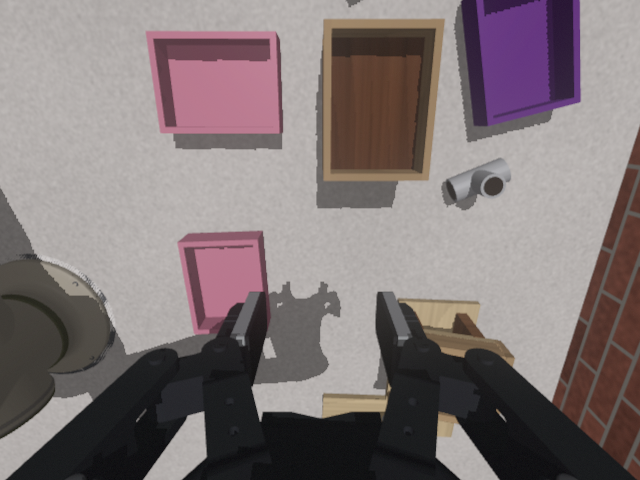

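The rim corners at (443,20), (429,180), (323,20) and (323,180) match the model within 2 px. The tray is at (0.541, 0.362) with yaw about 0.03, so I'll descend on the near wall.

```bash
python3 -m inch '[[0.01,0.33,0,0],[0.01,0.33,0,0],[0.01,0.33,0,0],[0.01,0.33,-0.15,0],[0.01,0.33,-0.3,0],[0.01,0.33,-0.45,0],[0.01,0.33,-0.6,0],[0.01,0.33,-0.7,0],[0.01,0.33,-0.75,0],[0.01,0.33,-0.8,0],[0.01,0.33,-0.85,0],[0.01,0.33,-0.88,0],[0.01,0.33,-0.91,0],[0.01,0.33,-0.91,0],[0.01,0.33,-0.91,0]]' 0.6
python3 -m inch '[[0,0,0,0],[0,0,0,0],[0,0,0,0],[0,0,0,0],[0,0,0,0],[0,0,0,0],[0,0,0,0],[0,0,0,0]]' 0 60
```

```text
t: 5.9
eef_pos: [0.4853, 0.3619, 0.1088]
eef_rot: [2.183, 2.259, 0.001]
wrist_force: [-0.0, -0.3, -1.2]
grip_width: 0.0511
gripper_force: 0.0
t: 6.7
eef_pos: [0.4851, 0.3623, 0.1088]
eef_rot: [2.182, 2.259, 0.001]
wrist_force: [-1.0, -0.1, 5.5]
grip_width: 0.0072
gripper_force: 59.7
```

```bash
python3 -m inch '[[0,0,0.03,0],[0,0,0.06,0],[0,0,0.1,0],[0,0,0.15,0],[0,0,0.22,0],[0,0,0.32,0],[0,0,0.4,0],[0,0,0.45,0],[0,0,0.45,0],[0,0,0.45,0]]'
python3 - <<'E'
from h import *
import cv2
S=optics.camera("side");W=optics.camera("wrist")
im=np.hstack([S["pixels"][150:400,180:420],W["pixels"][0:250,200:520]])
cv2.imwrite("pics/lift.png",im)
E
```

```text
t: 7.7
eef_pos: [0.4847, 0.362, 0.243]
eef_rot: [-2.183, -2.259, 0.001]
wrist_force: [1.2, -0.6, -2.8]
grip_width: 0.007
gripper_force: 58.6
```

View pics/lift.png

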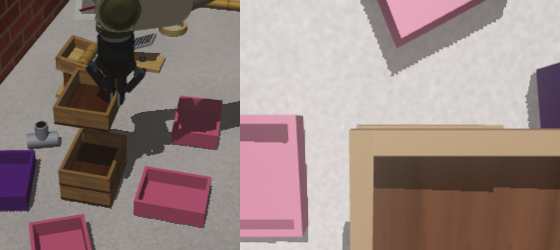

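The tray is held level and the two lower trays stayed in place. Next I carry it over and lower it.

```bash
python3 -m inch '[[0,-0.05,0,0],[0,-0.15,0,-0.05],[-0.01,-0.25,0,-0.05],[-0.01,-0.35,0,-0.05],[-0.01,-0.45,0,-0.05],[-0.01,-0.55,0,-0.1],[-0.01,-0.65,0,-0.1],[-0.02,-0.75,0,-0.1],[-0.02,-0.85,0,-0.1],[-0.02,-0.93,0,-0.1],[-0.02,-0.98,0,-0.1],[-0.02,-0.98,0,-0.1]]'
python3 -m inch '[[0,-0.1,0,0],[0,-0.2,0,0],[0,-0.27,0,0],[0,-0.3,0,0],[0,-0.3,0,0],[0,-0.3,-0.1,0],[0,-0.3,-0.2,0],[0,-0.3,-0.3,0],[0,-0.3,-0.35,0],[0,-0.3,-0.35,0]]'
python3 - <<'E'
from h import *
import cv2
S=optics.camera("side");W=optics.camera("wrist")
cv2.imwrite("pics/pl.png",np.hstack([S["pixels"][130:380,200:420],W["pixels"][0:250,100:640]]))
E
```

```text
t: 9.0
eef_pos: [0.4785, 0.0661, 0.2429]
eef_rot: [-2.244, -2.198, 0.002]
wrist_force: [0.4, 0.4, -1.5]
grip_width: 0.0072
gripper_force: 58.6
t: 10.0
eef_pos: [0.4779, -0.0204, 0.1366]
eef_rot: [-2.237, -2.2, 0.003]
wrist_force: [-0.2, 0.5, -1.0]
grip_width: 0.0071
gripper_force: 58.8
```

View pics/pl.png

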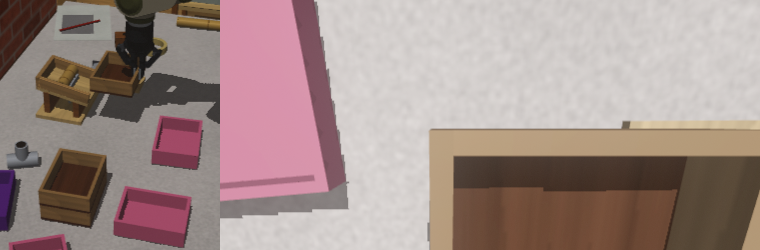

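The tray hangs level just in front of the lip and clear of it, so I lower it the rest of the way.

```bash
python3 -m inch '[[0,0,-0.08,0],[0,0,-0.16,0],[0,0,-0.24,0],[0,0,-0.3,0],[0,0,-0.33,0],[0,0,-0.35,0],[0,0,-0.36,0],[0,0,-0.37,0],[0,0,-0.375,0],[0,0,-0.375,0]]'
python3 -m inch '[[0,0,-0.004,0],[0,0,-0.004,0]]'
```

```text
t: 11.1
eef_pos: [0.4791, -0.0219, 0.026]
eef_rot: [2.241, 2.201, 0.0]
wrist_force: [-1.4, 0.3, -2.4]
grip_width: 0.0068
gripper_force: 58.9
t: 11.3
eef_pos: [0.479, -0.0219, 0.0247]
eef_rot: [2.241, 2.202, 0.0]
wrist_force: [0.0, -0.3, -2.0]
grip_width: 0.0066
gripper_force: 58.9
```

```bash
python3 -m inch '[[0,0,-0.005,0],[0,0,-0.01,0],[0,0,-0.01,0]]'
python3 -m inch '[[0,0,0,0],[0,0,0,0],[0,0,0,0],[0,0,0,0],[0,0,0,0]]' 0.5
```

```text
t: 11.6
eef_pos: [0.4789, -0.0218, 0.0214]
eef_rot: [-2.241, -2.201, 0.0]
wrist_force: [0.4, 0.2, -2.4]
grip_width: 0.0071
gripper_force: 58.9
t: 12.1
eef_pos: [0.479, -0.0219, 0.0217]
eef_rot: [2.241, 2.202, 0.0]
wrist_force: [0.2, 0.2, -0.1]
grip_width: 0.0427
gripper_force: 0.0
```

```bash
python3 -m inch '[[0,0,0.08,0],[0,0,0.2,0],[0,0,0.35,0],[0,0,0.5,0],[0,0,0.66,0],[0.1,-0.1,0.8,0],[0.15,-0.25,0.9,0],[0.2,-0.4,0.9,0],[0.23,-0.5,0.9,0],[0.23,-0.57,0.9,0],[0.23,-0.57,0.9,0]]'
python3 - <<'E'
from h import *
import cv2,pickle
W=optics.camera("wrist");pickle.dump(W,open("w3.pkl","wb"))
cv2.imwrite("pics/w3.png",W["pixels"])
E
```

```text
t: 13.2
eef_pos: [0.5478, -0.1954, 0.2907]
eef_rot: [-2.244, -2.197, 0.001]
wrist_force: [0.6, 1.1, -0.6]
grip_width: 0.0425
gripper_force: 0.0
```

View pics/w3.png

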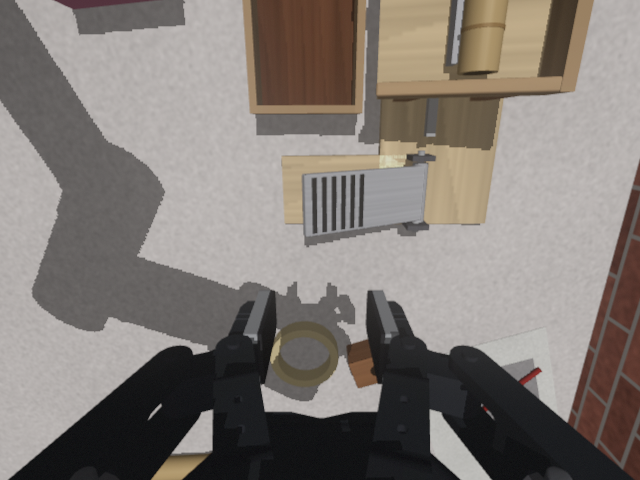

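w3 shows the tray's right rim corners at (250,113) and (363,112), standing just before the lip at (378,95). The pedal's free-end corners are at (303,174) and (306,237), and the board's near corners at (283,156) and (285,224). I'll check these numerically.

```bash
python3 - <<'E'
from h import *
import pickle
np.set_printoptions(precision=4,suppress=True)
W=pickle.load(open("w3.pkl","rb"))
def back(u,z):
    f=lambda xy: proj(W,[xy[0],xy[1],z])[0]-u
    return least_squares(f,[.55,-.1]).x
p=np.array([.6095,-.0244,-.0168])
def loc(X):
    c,s=np.cos(p[2]),np.sin(p[2]);d=np.array(X)-p[:2];return np.array([c*d[0]+s*d[1],-s*d[0]+c*d[1]])*1000
for n,u,z in[("trayNR -134,-80",(250,113),.05),("trayFR -14,-80",(363,112),.05),("lip 0,-67",(378,95),.07),("board -105,-127",(283,156),.012),("board -105,-212",(285,224),.012)]:
    X=back(u,z);print(n,X,loc(X))
# pedal free end top: local
z=.03+.150*np.sin(.42)+.010*np.cos(.42)
for u in((303,174),(306,237)): X=back(u,z);print("pedal end",X,loc(X),"expect x",60-150*np.cos(.42)-10*np.sin(.42))
E
```

```text
trayNR -134,-80 [ 0.4744 -0.102 ] [-133.7682  -79.8913]
trayFR -14,-80 [ 0.5946 -0.1035] [-13.5379 -79.3504]
lip 0,-67 [ 0.6069 -0.0885] [ -1.5592 -64.1275]
board -105,-127 [ 0.5028 -0.1508] [-104.5892 -128.1487]
board -105,-212 [ 0.5005 -0.2369] [-105.4059 -214.3427]
pedal end [ 0.5312 -0.1605] [ -76.0137 -137.4093] expect x -81.04094557744195
pedal end [ 0.5319 -0.2256] [ -74.2386 -202.4267] expect x -81.04094557744195
```

```bash
python3 -m inch '[[0,0,-0.1,0],[0,0,-0.2,0],[0,0,-0.3,0],[0,0,-0.4,0],[0,0,-0.5,0],[0,0,-0.57,0],[0,0,-0.6,0],[0,0,-0.62,0],[0,0,-0.62,0],[0,0,-0.62,0]]' 0 40
python3 -m inch '[[0,0,-0.02,0],[0,0,-0.04,0],[0,0,-0.06,0],[0,0,-0.08,0],[0,0,-0.08,0]]'
```

```text
t: 14.25
eef_pos: [0.5484, -0.1929, 0.1067]
eef_rot: [2.24, 2.201, 0.001]
wrist_force: [-0.0, 0.4, 0.4]
grip_width: 0.0002
gripper_force: 0.0
t: 14.75
eef_pos: [0.548, -0.1931, 0.0813]
eef_rot: [2.241, 2.201, -0.0]
wrist_force: [-0.8, 0.1, 6.1]
grip_width: -0.0001
gripper_force: 2.8
```

Contact at about 6 N. I continue in small steps.

```bash
python3 -m inch '[[0,0,-0.015,0],[0,0,-0.03,0],[0,0,-0.045,0],[0,0,-0.045,0]]'
python3 -m inch '[[0,0,-0.005,0],[0,0,-0.01,0],[0,0,-0.01,0]]'
```

```text
t: 15.15
eef_pos: [0.5479, -0.1932, 0.0683]
eef_rot: [2.241, 2.201, -0.001]
wrist_force: [-0.9, 0.1, 8.5]
grip_width: -0.0002
gripper_force: 4.0
t: 15.45
eef_pos: [0.5476, -0.1931, 0.0656]
eef_rot: [2.241, 2.202, -0.001]
wrist_force: [-4.0, 0.2, 10.5]
grip_width: -0.0003
gripper_force: 4.6
```

```bash
for i in 1 2; do python3 -m inch '[[0,0,-0.005,0],[0,0,-0.005,0]]' | egrep 'eef_pos|force'; done
```

```text
eef_pos: [0.5476, -0.1932, 0.0642]
wrist_force: [-5.3, -0.6, 10.4]
gripper_force: 4.7
eef_pos: [0.5476, -0.1932, 0.0627]
wrist_force: [-5.1, -0.5, 11.1]
gripper_force: 4.9
```

```bash
for i in 1 2; do python3 -m inch '[[0,0,-0.005,0],[0,0,-0.005,0]]' | egrep 'eef_pos|force'; done
```

```text
eef_pos: [0.5476, -0.1932, 0.0613]
wrist_force: [-5.1, 0.1, 11.4]
gripper_force: 5.1
eef_pos: [0.5477, -0.1932, 0.0598]
wrist_force: [-5.2, 0.8, 11.3]
gripper_force: 5.2
```

```bash
for i in 1 2; do python3 -m inch '[[0,0,-0.004,0],[0,0,-0.004,0]]' | egrep 'eef_pos|force'; done
```

```text
eef_pos: [0.5474, -0.1932, 0.0586]
wrist_force: [-6.0, -0.5, 11.3]
gripper_force: 5.4
eef_pos: [0.5471, -0.1932, 0.0573]
wrist_force: [-7.8, -0.5, 12.0]
gripper_force: 5.5
```

```bash
python3 -m inch '[[0,0,-0.003,0],[0,0,-0.003,0]]' | egrep 'eef_pos|force'; python3 -m inch '[[0,0,-0.003,0],[0,0,-0.003,0]]' | egrep 'eef_pos|force'
```

```text
eef_pos: [0.5474, -0.1932, 0.0565]
wrist_force: [-6.0, -0.6, 12.6]
gripper_force: 5.6
eef_pos: [0.5472, -0.1932, 0.0556]
wrist_force: [-8.1, -0.9, 12.6]
gripper_force: 5.7
```

```bash
python3 -m inch '[[0,0,-0.003,0],[0,0,-0.003,0]]' | egrep 'eef_pos|force'
```

```text
eef_pos: [0.547, -0.1931, 0.0547]
wrist_force: [-7.1, -0.7, 12.2]
gripper_force: 5.8
```

```bash
for i in 1 2 3; do python3 -m inch '[[0,0,-0.003,0],[0,0,-0.003,0]]' | egrep 'eef_pos|wrist_force'; done
```

```text
eef_pos: [0.5473, -0.1932, 0.0539]
wrist_force: [-6.5, -0.8, 13.0]
eef_pos: [0.5471, -0.1932, 0.053]
wrist_force: [-8.5, -0.8, 13.2]
eef_pos: [0.5471, -0.1931, 0.0525]
wrist_force: [-9.1, -0.0, 17.7]
```

```bash
python3 -m inch '[[0,0,-0.001,0],[0,0,-0.001,0]]' | egrep 'eef_pos|wrist_force'
```

```text
eef_pos: [0.5471, -0.1932, 0.0525]
wrist_force: [-10.1, 1.5, 19.9]
```

```bash
python3 -m inch '[[0,0,0,0],[0,0,0,0],[0,0,0,0],[0,0,0,0],[0,0,0,0],[0,0,0,0],[0,0,0,0],[0,0,0,0],[0,0,0,0],[0,0,0,0],[0,0,0,0],[0,0,0,0]]' | egrep 't:|wrist_force'
python3 -m inch '[[0,0,0.03,0],[0,0,0.07,0],[0,0,0.12,0],[0,0,0.18,0],[0,0,0.3,0],[0,0,0.45,0],[0,0,0.6,0],[0,0,0.7,0],[0,0,0.7,0],[0,0,0.7,0]]'
python3 - <<'E'
from h import *
import cv2
W=optics.camera("wrist");S=optics.camera("side")
cv2.imwrite("pics/end.png",np.hstack([W["pixels"][0:280,180:600],S["pixels"][150:430,200:420]]))
for c in(W,S): print([(x["xyz"],round(x["score"],2)) for x in optics.boxes_of("tube",c)[:2]])
E
```

```text
t: 19.25
eef_rot: [-2.241, -2.202, 0.003]
wrist_force: [-9.1, 0.5, 18.7]
t: 20.25
eef_pos: [0.5479, -0.1928, 0.2605]
eef_rot: [-2.241, -2.201, 0.0]
wrist_force: [0.2, 0.1, -1.2]
grip_width: 0.0001
gripper_force: 0.0
[([0.5029, -0.0306, 0.0454], 0.77)]
[([0.4988, -0.0106, 0.04], 0.55)]
```

View pics/end.png

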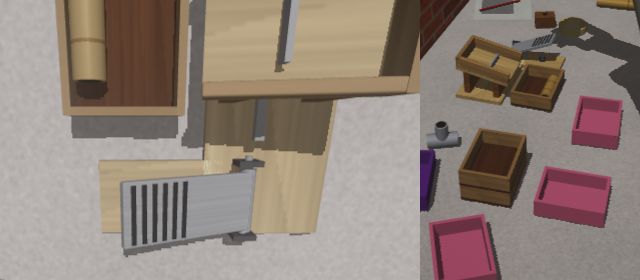

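The tube lies in the tray along the near wall, and the pedal has sprung back. One check of the tray pose, and I hand in if it is good.

```bash
python3 -m inch '[[0,0,0,0],[0,0,0,0],[0,0,0,0],[0,0,0,0],[0,0,0,0],[0,0,0,0],[0,0,0,0],[0,0,0,0]]' >/dev/null; python3 - <<'E'
from h import *
W=optics.camera("wrist")
p=np.array([.6095,-.0244,-.0168]);ok=1
for u in((242,113),(363,113)):
    X=least_squares(lambda q:proj(W,[q[0],q[1],.05])[0]-u,[.55,-.1]).x
    c,s=np.cos(p[2]),np.sin(p[2]);d=X-p[:2];L=[c*d[0]+s*d[1],-s*d[0]+c*d[1]];print(L)
    ok&= abs(L[1]+.08)<.01 and min(abs(L[0]+.134),abs(L[0]+.014))<.01
if ok: print(ctrl.close_job())
E
```

```text
[np.float64(-0.13571323408118913), np.float64(-0.07838942330210759)]
[np.float64(-0.016923725409898047), np.float64(-0.07844863358888719)]
the job is handed in; nothing more can be done
None
```

The top tray stands square in front of the lip with the tube lying in it. The pedal was held on its stop at about 19 N for just over a second and let go, and the job is handed in; the verdict was not shown.

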